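Hold the amber glass cell in the photocell stand's light path

ROBOT

A 6-joint arm with a two-finger parallel gripper is mounted at the origin on the work surface. World frame = base frame: x ahead of the robot, y to its left, z up, the work surface at z = 0. Lengths are in m, angles in rad, forces in N, time in s.
With the tool pointing down it reaches from about 0.35 to 0.85 m from the base axis. Payload 8.1 kg.
Tool frame: the origin (TCP) lies at the very end of the fingers, on their centre line; the grasp point (between the pads) lies 19 mm behind it; z points along the fingers, y is the direction in which the jaws open and shut (so a half turn about z gives the same grasp; the last joint's range is limited). The gripper opens to 93 mm and grips with 3 to 60 N. Pads are 15 mm wide; open, the fingers measure 128 mm over their backs; the gripper's body (75 mm by 188 mm) begins 65 mm behind the grasp point.
Start: joints at [1.062, 0.13, 1.488, -0, 1.523, -0.085], TCP at [0.247, 0.547, 0.219] pointing down, gripper open.
Joint ranges: [-2.96, 2.96], [-0.89, 2.26], [0.02, 2.5], [-1.34, 4.48], [0, 2.73], [-2.66, 2.66]. Speed limits (rad/s): [2.39, 2.39, 2.79, 3.14, 3.14, 3.14].

INTERFACE

Orientations are given as a rotation vector (axis times angle).
In Python, from plant import robot, vision gives the robot as it stands.
- The arm moves only by the shell command python3 -m creep 'ROWS' [FORCE]. ROWS is JSON, a list of rows, each a list of 7 numbers: the shift along the world's x, y, z in m, then the turn, a rotation vector about the world's x, y, z in degrees, then the closure, from 0 (fully open) to 1 (shut). A call has 1 to 10 rows; each row shifts and turns the commanded pose from where the row before left it; what a row does not reach is not made up. A row lasts 1/12 s, in which the tool goes at most 41.7 mm and 7.16 degrees, less where a joint would pass 70% of its speed; a pose out of reach is approached as far as the arm can. A call is refused whole if a number of a shift passes 0.0417 or a number of a turn 7.16, either way. A call with a gripper value outside its range is refused whole. The fingers move at their own pace and stop on an object; FORCE is the grip in N (left out, the last holds). Time passes only in rows, so rows that do not move let the fingers close. It gives the time, the measured TCP pose, the force and the opening at its end, in the units of the state.
- robot.read_state(): the state, without advancing time (a new reading comes with each control period).
- vision.read_camera(name): name is "side" or "top"; returns (picture, depth): 480x640x3 uint8, red, green, blue; 480x640 float32, m along the optical axis (not along the pixel's ray), 0 where there is no reading.
- vision.get_calibration(name): a dict with "fx", "fy", "cx", "cy" (pixels), "R" (3x3) and "t" (3): a world point X has camera coordinates R X + t. Camera axes: x right, y down, z forward; pixel columns grow to the right and rows downward; lengths in m; the calibration is good to about 2 mm. A picture is of the moment at which its call begins. get_calibration takes no time and is no camera call.
- robot.close_job(): hands the job in, once; it reports no verdict.
The state is a dict: "t": time; "q": joint angles; "dq": joint speeds; "joint_torque": joint torques, N m; "tool_pos": TCP position; "orientation": TCP orientation; "force": force on the tool from outside, world axes, zero at the start; "wrist_torque": the same for the moment, N m; "opening": finger opening in m.
Only numpy, scipy, OpenCV 4.12 (cv2) and the standard library are available. Lean on these libraries where they do the work, as an engineer would, in place of code of your own. Each camera call takes 0.05 s, during which the arm holds its last target. There are 200 camera calls.

TASK

Test the photocell with the amber cell: first slide the red knob on the beam stand so that the lamp's shutter is fully open, then take the amber glass cell out of the white rack, letting the fingers touch only its two white frosted faces and never its clear glass faces. Bring it, without knocking it on the stand, into the light path and hold it there still and upright, half-way between lamp and photocell, the beam passing square through the middle of its two clear faces and the cell touching nothing but the fingers; the program finishes while still holding it there. Leave the other cells, the rack and everything else on the bench where they are.

Things in the scene. Friction and masses are not known exactly. Their poses are not given: they have to be found in the camera images.
- cell_amber_center (a point): centre, 28 mm over the foot, of the amber glass cell (orange stopper) to be held: upright, 14 (x) by 24 (y) by 56 (z) mm, about 40 g, standing in a well of the rack. White frosted faces at its +x and -x: raised pads 20 mm wide, 14 mm apart over all, reaching from the foot to 50 mm; grip these. Clear glass at +y and -y, set back 1.5 mm beside the pads: do not touch. The top 6 mm is the stopper.
- cell_green_center (a point): centre of the green glass cell with a green stopper, same shape, in another well of the rack; leave it alone
- cell_blue_center (a point): centre of the blue glass cell with a blue stopper, same shape, in the remaining well; leave it alone
- rack: white rack block, fixed, 50 (x) by 180 (y) by 18 (z) mm, origin under its centre; three wells along its y at -55, 0 and +55 mm, floor 8 mm above the bench, about 1 mm of play around a cell. The cells' axes lie along the rack's. Which cell is in which well varies; rack and stand may change sides of the bench.
- beam (a point): middle of the light path, in the air half-way between lamp and photocell, 66 mm above the bench. Axes: y along the beam towards the lamp, z up, x across the beam (the way the shutter opens). The gap is free for 35 mm either way along y, open above and on both x sides.
- stand: beam stand, fixed, origin under the point half-way between lamp and photocell, axes as for the beam. Base plate 80 by 220 mm, 12 mm thick; grey lamp housing at y = 40 to 116 mm and black photocell housing at y = -35 to -90 mm, both 60 mm wide in x with tops 88 mm above the bench. The shutter slides in front of the lamp at y = 35 to 38 mm; when open it stands out to x = 43 mm.
- shutter (a joint): position of the lamp's shutter in m: near 0 is closed, 0.030 is fully open against its stop; slides along the stand's +x with about 1.5 N of friction and stays where it is left
- shutter_knob (a point): centre of the red knob of the shutter on top of the lamp housing, a block 14 (x) by 18 (y) by 26 (z) mm whose top is 117 mm above the bench and whose foot is 3 mm over the housing's top; axes as for the beam (x is the sliding direction). A dark 2 mm plate lies under and beside it.
- screwdriver_grip (a point): middle of the handle of a red screwdriver lying on the bench; bystander
- brown_bottle: small brown glass jar, 44 mm across, 85 mm high, origin under its centre; bystander
- white_jar: white plastic jar, 54 mm across, 70 mm high, origin under its centre; bystander
- solder_spool: metal spool standing on end, 54 mm across, 40 mm high, origin under its centre; bystander
- parts_tray: blue open parts tray, 70 by 110 by 30 mm, origin under its centre; bystander
Mind the look-alikes: they are no part of the job. There is more than one size of the rack; the one meant has the size given above.

How it is judged:
On the way, in this order (a step that is already met when the one before it is completed fails the run):
1. the shutter is fully open while the amber cell still stands in the rack (value of joint shutter above 0.026 m and distance of cell_amber_center from where it was at the start of the episode below 0.01 m), for 0.2 s.
2. the amber cell is lifted clear of the rack, held by both frosted faces (height (world z) of cell_amber_center above 0.056 m and contact force between the fingers and cell_amber_c1 above 0.5 N and contact force between the fingers and cell_amber_c2 above 0.5 N and contact force between cell_amber and rack below 0.05 N), for 0.2 s.
At the end, for the whole second after the job is handed in: Shutter open over 26 of 30 mm; fingers on both frosted faces; amber cell still, off stand and rack, beam within 4 mm sideways and 12 mm in height of its centre, within 12 mm of mid-gap, square and upright to 8 degrees; other cells within 10 mm, bystanders 30 mm of their starts (value of joint shutter above 0.026 m and contact force between the fingers and cell_amber_c1 above 0.5 N and contact force between the fingers and cell_amber_c2 above 0.5 N and x of beam in the frame of cell_amber_center between -0.004 and 0.004 m and z of beam in the frame of cell_amber_center between -0.012 and 0.012 m and y of cell_amber_center in the frame of beam between -0.012 and 0.012 m and angle between the y axis of cell_amber_center and the y axis of beam, either way round below 0.14 rad and angle between cell_amber_center's own z axis and vertical below 0.14 rad and contact force between cell_amber and stand below 0.05 N and contact force between cell_amber and rack below 0.05 N and linear speed of cell_amber below 0.02 m/s and angular speed of cell_amber below 0.2 rad/s and distance of each of screwdriver_grip, brown_bottle, white_jar, solder_spool, parts_tray from where it was at the start of the episode below 0.03 m and distance of each of cell_green_center, cell_blue_center from where it was at the start of the episode below 0.01 m); the arm keeps its last pose, push and grip.
It fails at once if the fingers touch the clear glass of a cell (contact force between the fingers and cell_amber_c0 above 0.5 N or contact force between the fingers and cell_green_c0 above 0.5 N or contact force between the fingers and cell_blue_c0 above 0.5 N).
It fails at once if the amber cell is knocked against the stand (contact force between cell_amber and stand above 3 N).
It fails at once if another cell is disturbed (moved more than 10 mm) (distance of any of cell_green_center, cell_blue_center from where it was at the start of the episode above 0.01 m).
It fails at once if a bystander is moved more than 30 mm (distance of any of screwdriver_grip, brown_bottle, white_jar, solder_spool, parts_tray from where it was at the start of the episode above 0.03 m).
It also fails if it takes over 53 s, if anything falls off the work surface, if the arm or the gripper's body presses on something with over 40 N, if the wrist force passes 120 N, or if a joint passes its speed limit or range.

## Working session

There is one attempt and no reset: what is moved stays moved. The work goes in short steps, Python scripts to look and compute and a shell command to move; the robot and the scene stay as the last step left them, time stands still between calls to the robot, and variables do not carry over. Pictures are saved under pics/ and viewed, on a budget of 10 in all, crops included, one or two more only if the job needs it, and the job is handed in when it is done.

```bash
mkdir -p pics; ls
python3 - <<'E'
from plant import robot, vision
import cv2, numpy as np
s=robot.read_state();print(s)
for n in("top","side"):
    p,d=vision.read_camera(n);c=vision.get_calibration(n);print(n,c)
    np.savez(f"pics/{n}0.npz",p=p,d=d)
    cv2.imwrite(f"pics/{n}0.png",p[...,::-1])
E
```

```text
pics
{'t': 0.0, 'q': array([ 1.06158510e+00,  1.31157608e-01,  1.48925880e+00,  3.82362592e-05,
        1.52297263e+00, -8.53998965e-02]), 'dq': array([ 4.26864875e-04, -1.13717634e-04, -6.48372804e-04, -1.48795786e-03,
        1.66344869e-03,  2.69781973e-05]), 'joint_torque': array([-1.60854594e-03, -5.59819758e+01, -4.91769826e+01,  7.68271554e-02,
        3.49295523e-02, -1.26074683e-04]), 'tool_pos': array([0.24643926, 0.54644909, 0.2176008 ]), 'orientation': array([-6.60634450e-01, -3.07076924e+00,  2.67990523e-03]), 'force': array([-0.04179178, -0.39839856, -0.81798711]), 'wrist_torque': array([-0.03023934, -0.02431305,  0.05655115]), 'opening': 0.09284015612507668}
top {'fx': 579.4284701891935, 'fy': 579.4284701891935, 'cx': 323.2879257926458, 'cy': 240.77662844389712, 'R': array([[ 0.02983509, -0.99955182,  0.00245615],
       [-0.99198198, -0.02991087, -0.12278879],
       [ 0.12280722,  0.00122696, -0.99242979]]), 't': array([-0.00743254,  0.5468618 ,  1.11117807])}
side {'fx': 624.8600643077365, 'fy': 624.8600643077365, 'cx': 325.97309862966114, 'cy': 243.38537710529445, 'R': array([[ 9.67076424e-01, -2.54485414e-01,  6.02928205e-04],
       [-1.50612843e-01, -5.74254163e-01, -8.04703628e-01],
       [ 2.05131570e-01,  7.78119098e-01, -5.93676434e-01]]), 't': array([-0.52505639,  0.16938566,  1.19035138])}
```

View pics/top0.png

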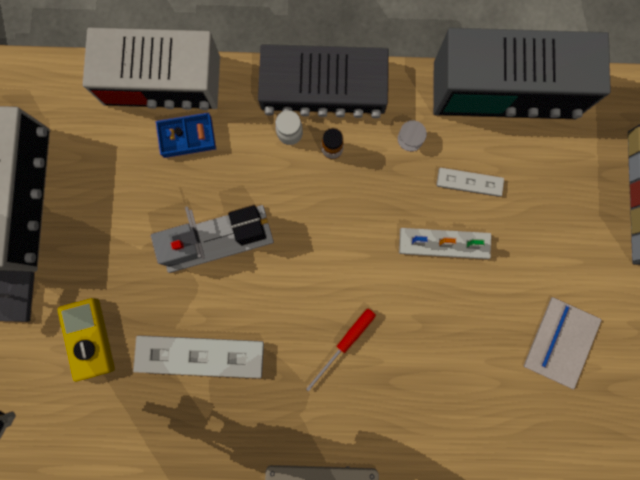

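View pics/side0.png

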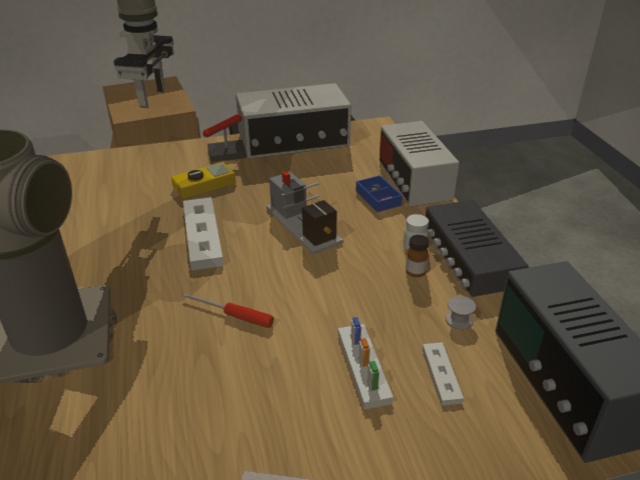

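The top view shows a rack with three cells at (446,243): blue (419,240), amber in the middle (447,241), green (475,243). The look-alikes are empty racks at (198,357), which is larger, and (470,181), which is smaller. The stand is at (212,238), with its red knob at (178,244) and the photocell on the right. The other red or orange things are the screwdriver at (357,330) and the tray contents at (200,131).

```bash
cat > h.py <<'E'
import cv2, numpy as np
from plant import vision
def ray(n,uv,z):
    c=vision.get_calibration(n);R,t=np.array(c["R"]),np.array(c["t"])
    uv=np.atleast_2d(uv).astype(float)
    d=np.c_[(uv[:,0]-c["cx"])/c["fx"],(uv[:,1]-c["cy"])/c["fy"],np.ones(len(uv))]@R
    o=-R.T@t
    return o+d*((z-o[2])/d[:,2])[:,None]
def cloud(n,d):
    c=vision.get_calibration(n);v,u=np.mgrid[:480,:640]
    P=np.stack([(u-c["cx"])/c["fx"]*d,(v-c["cy"])/c["fy"]*d,d],-1)
    return (P-np.array(c["t"]))@np.array(c["R"])
def blobs(p,lo,hi,roi):
    h=cv2.cvtColor(p,cv2.COLOR_RGB2HSV);m=cv2.inRange(h,lo,hi)
    x0,y0,x1,y1=roi;k=np.zeros_like(m);k[y0:y1,x0:x1]=m[y0:y1,x0:x1]
    return k
def rect(P):  # min-area rect of xy points (m): centre, size mm, yaw deg of long axis from +y
    (c,s,a)=cv2.minAreaRect((P[:,:2]*1000).astype(np.float32))
    if s[0]<s[1]: s=s[::-1];a+=90
    a=(a-90+90)%180-90
    return np.round(c,1),np.round(s,1),round(a,2)
E
python3 - <<'E'
from h import *
T=np.load("pics/top0.npz");S=np.load("pics/side0.npz")
p,d=T["p"],T["d"];C=cloud("top",d)
def sel(roi,zl,zh):
    x0,y0,x1,y1=roi;q=C[y0:y1,x0:x1].reshape(-1,3);return q[(q[:,2]>zl)&(q[:,2]<zh)&(d[y0:y1,x0:x1].ravel()>0)]
for name,roi,zl,zh in[("rack",(390,215,505,270),.012,.024),("cells",(390,215,505,270),.05,.075),("base",(140,180,285,280),.006,.03),("hous",(140,180,285,280),.08,.095),("knob",(160,225,200,260),.105,.13)]:
    q=sel(roi,zl,zh);print(name,len(q),rect(q),"zmed",np.median(q[:,2]))
for nm,lo,hi,rois,z in[("amber",(5,130,90),(22,255,255),dict(top=(390,215,505,270),side=(340,310,400,410)),.061),
 ("blue",(100,120,50),(125,255,255),dict(top=(390,215,505,270),side=(340,310,400,410)),.061),
 ("green",(45,100,40),(85,255,255),dict(top=(390,215,505,270),side=(340,310,400,410)),.061),
 ("red",(0,150,80),(4,255,255),dict(top=(160,225,200,260),side=(275,165,295,190)),.107)]:
    for n,src in(("top",T),("side",S)):
        m=blobs(src["p"],lo,hi,rois[n]);v,u=np.nonzero(m)
        if len(u):print(nm,n,len(u),u.mean().round(1),v.mean().round(1),"box",u.min(),u.max(),v.min(),v.max(),ray(n,(u.mean(),v.mean()),z).round(4))
def crop(n,src,roi,k):
    x0,y0,x1,y1=roi;return cv2.resize(src["p"][y0:y1,x0:x1,::-1],(400,300),interpolation=cv2.INTER_CUBIC)
a=[crop("t",T,(140,180,284,288),0),crop("t",T,(390,205,502,289),0),crop("s",S,(255,155,351,227),0),crop("s",S,(325,310,421,382),0)]
cv2.imwrite("pics/crop1.png",np.vstack([np.hstack(a[:2]),np.hstack(a[2:])]))
E
```

```text
rack 1838 (array([ 553. , -235.9]), array([181.4,  50.8]), -1.63) zmed 0.017526731041311448
cells 291 (array([ 553.1, -235.5]), array([134.4,  15.1]), -1.89) zmed 0.06075101912391366
base 1997 (array([561.7, 231.2]), array([270. , 198.3]), -1.72) zmed 0.011476793055594818
hous 2243 (array([559.4, 233.4]), array([206.6, 100.1]), 17.64) zmed 0.08744572055852783
knob 91 (array([522.3, 278.5]), array([18.4, 14.5]), 19.46) zmed 0.1157865267290171
amber top 3739 448.6 241.4 box 390 504 215 269 [[ 0.5496 -0.2328  0.061 ]]
amber side 159 365.8 355.8 box 359 389 338 409 [[ 0.543  -0.2647  0.061 ]]
blue top 57 419.2 238.8 box 413 426 237 242 [[ 0.5529 -0.176   0.061 ]]
blue side 31 356.1 321.9 box 354 359 318 327 [[ 0.5513 -0.1814  0.061 ]]
green top 74 475.1 242.1 box 467 483 240 245 [[ 0.5497 -0.284   0.061 ]]
green side 143 374.1 374.9 box 369 377 361 389 [[ 0.5434 -0.3088  0.061 ]]
red top 82 175.9 244.5 box 171 181 240 249 [[0.5226 0.2806 0.107 ]]
red side 78 285.9 177.5 box 282 289 172 184 [[0.5191 0.2746 0.107 ]]
```

View pics/crop1.png

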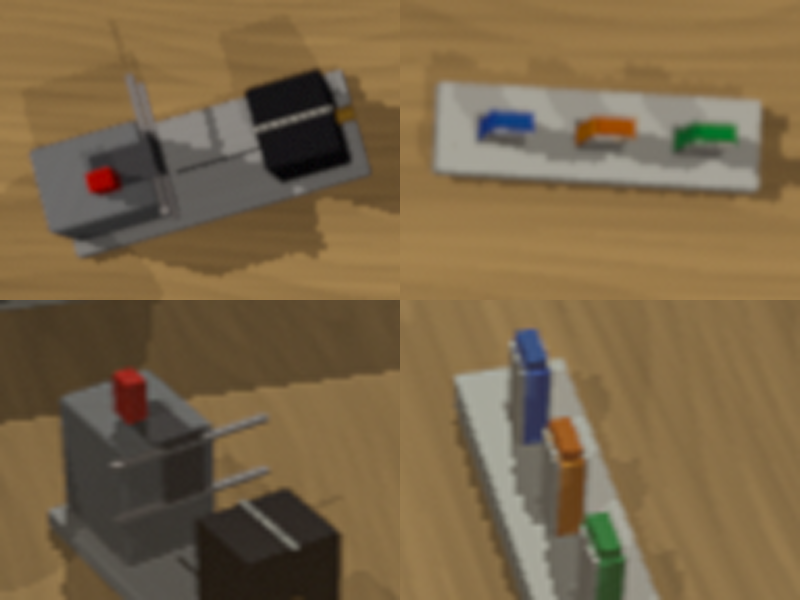

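Run:
```python
from h import *
T=np.load("pics/top0.npz");C=cloud("top",T["d"])
for name,roi,zl,zh in[("base",(140,180,285,280),.008,.016),("tops",(140,180,285,280),.084,.092)]:
    x0,y0,x1,y1=roi;m=np.zeros((480,640),np.uint8)
    m[y0:y1,x0:x1]=((C[...,2]>zl)&(C[...,2]<zh))[y0:y1,x0:x1]
    m=cv2.morphologyEx(m,cv2.MORPH_OPEN,np.ones((3,3)))
    n,l,st,_=cv2.connectedComponentsWithStats(m)
    for i in range(1,n):
        if st[i,4]>60:q=C[l==i];print(name,st[i],rect(q),q.mean(0).round(4))
    if name=="base":
        print("all",rect(C[(m>0)]))
    # beam axes using slopes from all
```

```text
base [ 198  216   50   46 1215] (array([551.6, 217.1]), array([95. , 79.9]), 17.9) [0.5492 0.2217 0.0116]
base [249 237  24  12 112] (array([542.7, 135.4]), array([50.6, 12.8]), 20.16) [0.5422 0.1355 0.0115]
base [167 264  15   8  76] (array([486.6, 305.3]), array([29.5, 11. ]), 17.67) [0.4867 0.3063 0.0116]
all (array([548.7, 225.9]), array([218.9,  80.2]), 17.92)
tops [228 205  35  36 730] (array([570.9, 156.8]), array([60.1, 54.1]), -70.53) [0.5722 0.1561 0.0876]
tops [153 225  44  36 769] (array([528.1, 290.6]), array([75. , 59.2]), 16.73) [0.5256 0.2934 0.0877]
```

```bash
cat >> h.py <<'E'
from scipy.spatial.transform import Rotation as Ro
from plant import robot
def go(target,yaw):
    """report shift (mm) and turn (deg rotvec) to tool-down with tool y along angle yaw(deg from +x), mod 180"""
    s=robot.read_state();R=Ro.from_rotvec(s["orientation"])
    out=[]
    for k in(0,180):
        a=np.radians(yaw+k);y=np.array([np.cos(a),np.sin(a),0]);z=np.array([0,0,-1.]);x=np.cross(y,z)
        out.append((Ro.from_matrix(np.c_[x,y,z])*R.inv()).as_rotvec(degrees=True))
    out.sort(key=np.linalg.norm)
    print("t",round(s["t"],2),"q6",s["q"][5].round(2),"d_mm",((np.array(target)-s["tool_pos"])*1e3).round(1),"turn",out[0].round(2),"or",out[1].round(1),"F",s["force"].round(1),"open",round(s["opening"]*1e3,1))
E
python3 -c "
from h import *
go((.5223,.2785,.2176),17.8)"
```

```text
t 0.1 q6 -0.09 d_mm [ 2.758e+02 -2.680e+02 -1.000e-01] turn [  0.06  -0.08 -47.92] or [1.000e-01 1.000e-01 1.321e+02] F [0.3 0.5 0.6] open 93.2
```

```bash
python3 -m creep '[[0.0276,-0.0268,0,0,0,-4.79,0],[0.0276,-0.0268,0,0,0,-4.79,0],[0.0276,-0.0268,0,0,0,-4.79,0],[0.0276,-0.0268,0,0,0,-4.79,0],[0.0276,-0.0268,0,0,0,-4.79,0],[0.0276,-0.0268,0,0,0,-4.79,0],[0.0276,-0.0268,0,0,0,-4.79,0],[0.0276,-0.0268,0,0,0,-4.79,0],[0.0276,-0.0268,0,0,0,-4.79,0],[0.0276,-0.0268,0,0,0,-4.79,0]]' 20
python3 -m creep '[[0,0,-0.02,0,0,0,0],[0,0,-0.02,0,0,0,0],[0,0,-0.02,0,0,0,0],[0,0,0,0,0,0,0],[0,0,0,0,0,0,0]]'
python3 - <<'E'
from h import *
go((.5223,.2785,.097),17.8)
p,d=vision.read_camera("side");cv2.imwrite("pics/s1.png",cv2.resize(p[80:280,180:480,::-1],(750,500),interpolation=cv2.INTER_CUBIC))
E
```

```text
t: 0.93
tool_pos: [0.5236, 0.2772, 0.2182]
orientation: [-1.856, -2.534, 0.001]
force: [-0.1, 0.6, 0.0]
opening: 0.0927
t: 1.35
tool_pos: [0.5215, 0.2783, 0.1571]
orientation: [-1.85, -2.537, 0.005]
force: [0.6, 0.2, 0.7]
opening: 0.093
t 1.35 q6 0.09 d_mm [  0.8   0.2 -60.1] turn [ 0.09 -0.2  -0.01] or [3.0e-01 1.0e-01 1.8e+02] F [0.6 0.2 0.7] open 93.0
```

View pics/s1.png

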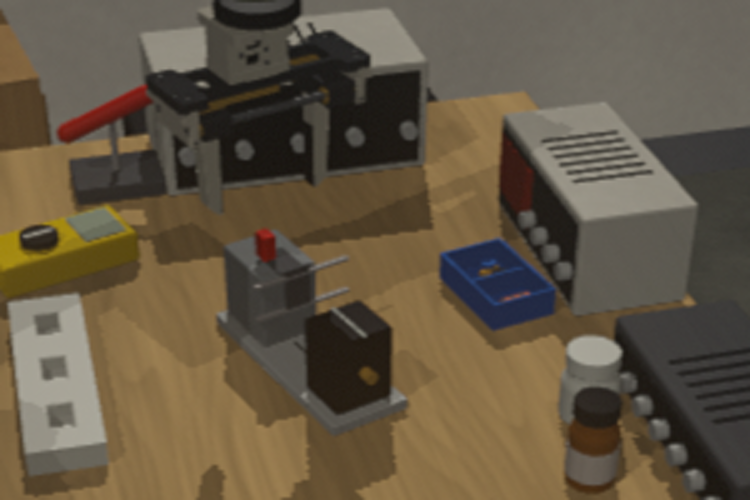

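The fingers, at crop (210,185) and (315,155), straddle the knob at (265,245), so I descend, grip and drag along the stand's +x.

```bash
python3 -m creep '[[0,0,-0.02,0,0,0,0],[0,0,-0.02,0,0,0,0],[0,0,-0.018,0,0,0,0],[0,0,0,0,0,0,0.5],[0,0,0,0,0,0,1],[0,0,0,0,0,0,1],[0,0,0,0,0,0,1],[0,0,0,0,0,0,1],[0,0,0,0,0,0,1],[0,0,0,0,0,0,1]]' 20
```

```text
t: 2.23
tool_pos: [0.5231, 0.2791, 0.1014]
orientation: [1.85, 2.538, 0.001]
force: [-0.1, 0.0, -0.4]
opening: 0.0511
```

```bash
python3 -m creep '[[0,0,0,0,0,0,1],[0,0,0,0,0,0,1],[0,0,0,0,0,0,1],[0,0,0,0,0,0,1],[0,0,0,0,0,0,1],[0,0,0,0,0,0,1],[0,0,0,0,0,0,1],[0,0,0,0,0,0,1]]'
```

```text
t: 2.9
tool_pos: [0.5226, 0.2789, 0.1005]
orientation: [-1.85, -2.539, 0.0]
force: [-0.1, 0.8, 0.0]
opening: 0.0137
```

```bash
python3 -m creep '[[0.0048,0.0015,0,0,0,0,1],[0.0048,0.0015,0,0,0,0,1],[0.0048,0.0015,0,0,0,0,1],[0.0048,0.0015,0,0,0,0,1],[0.0048,0.0015,0,0,0,0,1],[0.0048,0.0015,0,0,0,0,1],[0,0,0,0,0,0,1],[0,0,0,0,0,0,1]]'
```

```text
t: 3.57
tool_pos: [0.545, 0.2863, 0.1001]
orientation: [-1.844, -2.532, 0.021]
force: [-37.7, -13.0, 28.0]
opening: 0.0147
```

```bash
python3 -m creep '[[-0.0048,-0.0015,0,0,0,0,1],[0,0,0,0,0,0,1]]'
python3 - <<'E'
from h import *
go((.5223,.2785,.097),17.8)
p,d=vision.read_camera("side");cv2.imwrite("pics/s2.png",cv2.resize(p[120:270,240:440,::-1],(800,600),interpolation=cv2.INTER_CUBIC))
E
```

```text
t: 3.73
tool_pos: [0.5443, 0.286, 0.1004]
orientation: [-1.848, -2.537, 0.007]
force: [-14.7, -4.1, 8.8]
opening: 0.0139
t 3.73 q6 0.09 d_mm [-22.   -7.5  -3.4] turn [ 0.1  -0.3  -0.05] or [  0.5   0.2 180. ] F [-14.7  -4.1   8.8] open 13.9
```

View pics/s2.png

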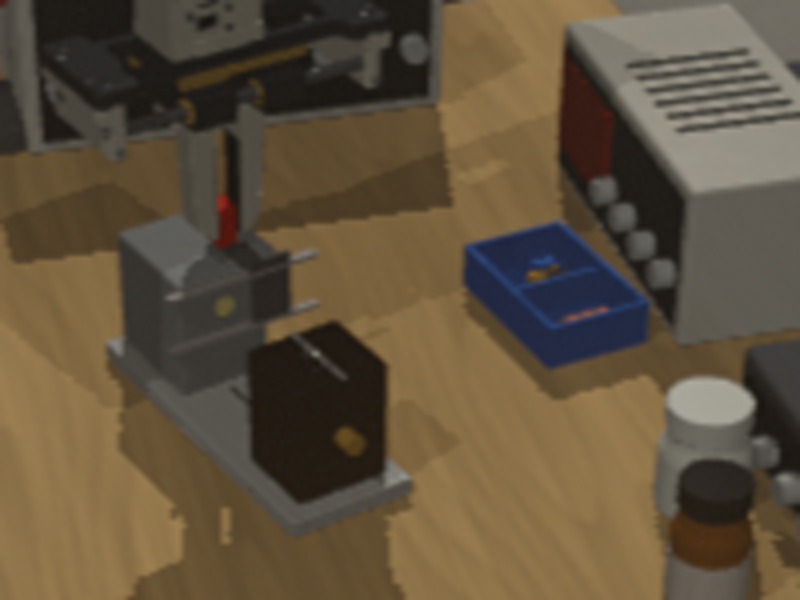

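```bash
python3 -m creep '[[-0.001,0,0,0,0,0,1],[0,0,0,0,0,0,0],[0,0,0,0,0,0,0],[0,0,0,0,0,0,0],[0,0,0,0,0,0,0],[0,0,0.03,0,0,0,0],[0,0,0.03,0,0,0,0],[0,0,0.03,0,0,0,0],[0.02,-0.035,0.03,0,0,0,0],[0,-0.04,0,0,0,-2,0]]'
python3 -m creep '[[0,-0.04,0,0,0,-2.5,0],[0,-0.04,0,0,0,-2.5,0],[0,-0.04,0,0,0,-2.5,0],[0,-0.04,0,0,0,-2.5,0],[0,-0.04,0,0,0,-2.5,0],[0,-0.04,0,0,0,-2.5,0],[0,-0.04,0,0,0,-2.4,0],[0,-0.04,0,0,0,0,0],[0,-0.04,0,0,0,0,0],[0,-0.04,0,0,0,0,0]]'
python3 - <<'E'
from h import *
p,d=vision.read_camera("top");C=cloud("top",d)
np.savez("pics/top1.npz",p=p,d=d)
cv2.imwrite("pics/t1.png",p[100:340,130:530,::-1])
m=blobs(p,(0,120,60),(4,255,255),(150,205,240,265));v,u=np.nonzero(m);print(len(u),u.mean(),v.mean())
q=C[200:265,150:240].reshape(-1,3);q=q[(q[:,2]>.105)&(q[:,2]<.13)];print(rect(q),len(q))
a=np.radians(17.8);O=np.array([551.9,216.3]);
c=np.array(rect(q)[0])-O;print("knob in stand",c@[np.cos(a),np.sin(a)],c@[-np.sin(a),np.cos(a)])
q=C[180:265,150:260].reshape(-1,3);r=q[:,:2]*1000-O;sx=r@[np.cos(a),np.sin(a)];sy=r@[-np.sin(a),np.cos(a)]
k=(q[:,2]>.03)&(sy>25)&(sy<48)&(sx>31);print("plate sx max",np.percentile(sx[k],[50,90,97,100]) if k.sum() else 0,k.sum())
go((.553,-.2358,.1),-1.7)
E
```

```text
t: 4.62
tool_pos: [0.5667, 0.2198, 0.2229]
orientation: [1.885, 2.505, 0.015]
force: [1.2, 0.5, 0.1]
opening: 0.0693
t: 5.45
tool_pos: [0.5622, -0.1848, 0.2158]
orientation: [2.251, 2.19, 0.001]
force: [0.7, 0.8, -0.4]
opening: 0.093
97 173.29896907216494 232.4020618556701
(array([545.1, 285.9]), array([17.7, 14.6]), 16.13) 89
knob in stand 14.801913354785643 68.34693380860193
plate sx max [42.94499674 58.37899421 61.3006966  62.20717152] 102
t 5.5 q6 -0.38 d_mm [  -8.4  -43.8 -115.6] turn [0.26 0.02 0.13] or [   0.    -0.4 -179.9] F [-2.6 -3.2 -0.1] open 92.9
```

View pics/t1.png

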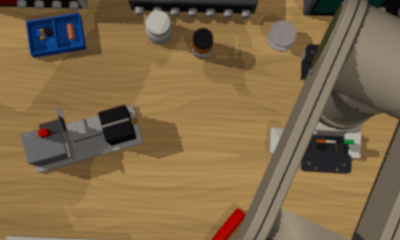

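The shutter is at its stop (knob x = +14.8 mm, shutter edge about 43 mm) and the rest is undisturbed. Now the amber cell.

```bash
python3 -m creep '[[-0.004,-0.022,-0.01,0,0,0,0],[-0.0044,-0.0218,-0.03,0,0,0,0],[0,0,-0.04,0,0,0,0],[0,0,-0.03,0,0,0,0],[0,0,0,0,0,0,0],[0,0,0,0,0,0,0]]' 15
python3 - <<'E'
from h import *
go((.553,-.2357,.025),-1.7)
p,d=vision.read_camera("side");cv2.imwrite("pics/s3.png",cv2.resize(p[260:410,280:480,::-1],(800,600),interpolation=cv2.INTER_CUBIC))
E
```

```text
t: 6.0
tool_pos: [0.5525, -0.2256, 0.1038]
orientation: [-2.249, -2.187, 0.002]
force: [-0.1, 0.0, 0.3]
opening: 0.0928
t 6.0 q6 -0.45 d_mm [  0.5 -10.1 -78.8] turn [-0.12 -0.23 -0.11] or [  0.4  -0.2 179.9] F [-0.1  0.   0.3] open 92.8
```

View pics/s3.png

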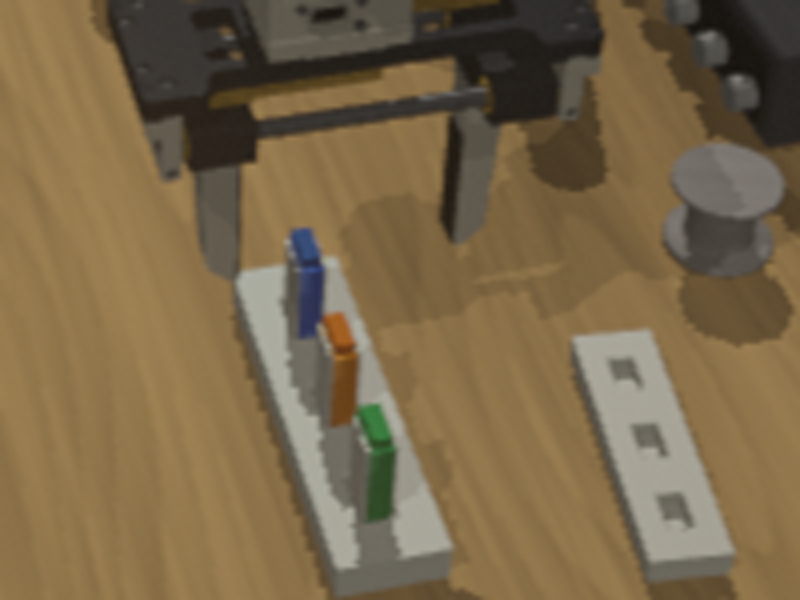

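```bash
python3 -m creep '[[0.0005,-0.0101,0,0,0,0,0],[0,0,-0.014,0,0,0,0],[0,0,0,0,0,0,0],[0,0,0,0,0,0,0]]'
python3 - <<'E'
from h import *
go((.553,-.2357,.025),-1.7)
p,d=vision.read_camera("side")
def a(lo,hi,roi,z,n="side"):
    m=blobs(p,lo,hi,roi);v,u=np.nonzero(m);print(len(u),u.min(),u.max(),v.min(),v.max())
E
```

```text
t: 6.38
tool_pos: [0.5543, -0.2365, 0.0914]
orientation: [-2.252, -2.19, 0.0]
force: [0.0, 0.2, 0.6]
opening: 0.0932
t 6.38 q6 -0.46 d_mm [ -1.3   0.8 -66.4] turn [-0.01 -0.02 -0.11] or [  0.   -0.  179.9] F [0.  0.2 0.6] open 93.2
```

```bash
python3 -m creep '[[-0.0007,0.0004,-0.02,0,0,0,0],[0,0,-0.02,0,0,0,0],[0,0,-0.02,0,0,0,0],[0,0,-0.006,0,0,0,0],[0,0,0,0,0,0,0],[0,0,0,0,0,0,0],[0,0,0,0,0,0,0.5],[0,0,0,0,0,0,0.6],[0,0,0,0,0,0,0.6]]'
python3 - <<'E'
from h import *
go((.553,-.2357,.025),-1.7)
p,d=vision.read_camera("side");cv2.imwrite("pics/s4.png",cv2.resize(p[280:430,280:480,::-1],(800,600),interpolation=cv2.INTER_CUBIC))
go((.553,-.2357,.025),-1.7)
E
```

```text
t: 7.18
tool_pos: [0.5547, -0.2366, 0.027]
orientation: [2.25, 2.189, 0.001]
force: [0.7, 0.7, -0.8]
opening: 0.0776
t 7.18 q6 -0.46 d_mm [-1.7  0.9 -2. ] turn [ 0.06  0.12 -0.12] or [-2.000e-01  1.000e-01  1.799e+02] F [ 0.7  0.7 -0.8] open 77.6
t 7.23 q6 -0.46 d_mm [-1.5  0.8 -1.8] turn [ 0.05  0.09 -0.12] or [-1.000e-01  1.000e-01  1.799e+02] F [-0.4  0.  -0.5] open 73.3
```

View pics/s4.png

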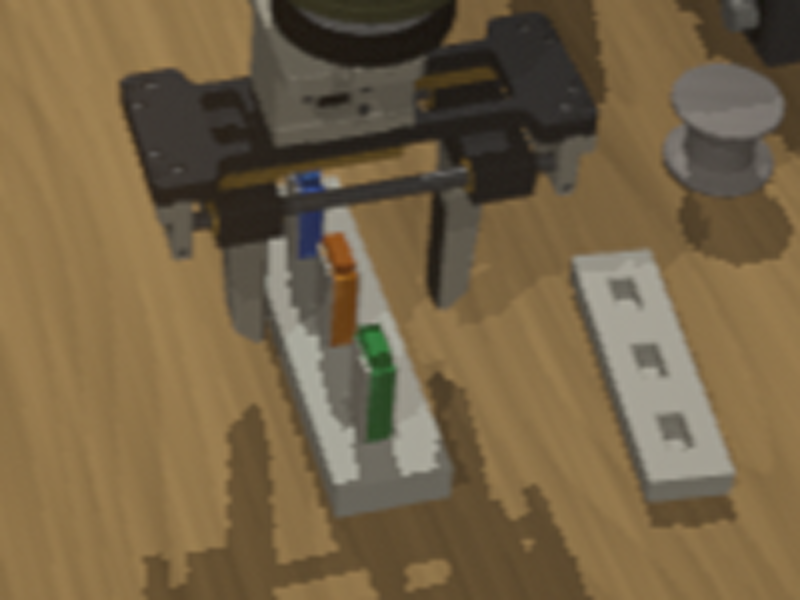

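Run:
```python
from h import *
p,d=vision.read_camera("side");C=cloud("side",d)
q=C[280:430,280:480].reshape(-1,3);r=q[:,:2]*1000-[553,-235.7]
a=np.radians(-1.7);sx=r@[np.cos(a),np.sin(a)];sy=r@[-np.sin(a),np.cos(a)]
for zl,zh in((.03,.04),(.04,.05)):
  for lo,hi in((-75,-20),(-12,12),(20,75)):
    k=(q[:,2]>zl)&(q[:,2]<zh)&(abs(sy)<16)&(sx>lo)&(sx<hi)
    if k.sum()>4:print(zl,lo,k.sum(),"sx",np.percentile(sx[k],[3,50,97]).round(1),"sy",np.percentile(sy[k],[3,50,97]).round(1))
def face(n,P):
    c=vision.get_calibration(n);X=np.array(c["R"])@P+c["t"];return (c["fx"]*X[0]/X[2]+c["cx"]).round(1),(c["fy"]*X[1]/X[2]+c["cy"]).round(1)
m=blobs(p,(5,150,90),(20,255,255),(340,320,380,375));n,l,st,ce=cv2.connectedComponentsWithStats(m);print(st[1:],ce[1:])
print("expected top ctr",face("side",np.array([.553,-.2357,.064])),"foot -y edge",face("side",np.array([.553,-.2477,.018])))
go((.553,-.2357,.025),-1.7)
```

```text
0.03 -75 31 sx [-51.1 -43.9 -37.9] sy [-12.6  -9.6  -3.1]
0.03 -12 42 sx [-10.8  -7.7   1.6] sy [-11.6  -9.1   5.7]
0.03 20 43 sx [35.9 39.6 48.9] sy [-12.   -8.9   1.9]
0.04 -75 42 sx [-52.4 -46.4 -38.2] sy [-12.2  -9.4   5.2]
0.04 -12 44 sx [-10.9  -6.4   3.1] sy [-13.   -9.7   6.6]
0.04 20 46 sx [35.9 41.5 50.7] sy [-11.6  -9.2   5.8]
[[361 321   2   1   2]
 [367 320   2   1   2]
 [361 339   8  27 137]] [[361.5        321.        ]
 [367.5        320.        ]
 [365.18978102 352.12408759]]
expected top ctr (np.float64(366.2), np.float64(341.5)) foot -y edge (np.float64(367.3), np.float64(364.8))
t 7.28 q6 -0.46 d_mm [-1.3  0.7 -1.4] turn [ 0.04  0.07 -0.12] or [-1.000e-01  1.000e-01  1.799e+02] F [-0.1 -0.  -1. ] open 69.5
```

Run:
```python
from h import *
D=[vision.read_camera("side") for _ in range(4)]
p=D[0][0];C=cloud("side",np.median([x[1] for x in D],0))
q=C[280:430,280:480].reshape(-1,3);r=q[:,:2]*1000-[553,-235.7]
a=np.radians(-1.7);sx=r@[np.cos(a),np.sin(a)];sy=r@[-np.sin(a),np.cos(a)]
for nm,lo,hi in(("L",-75,-20),("cell",-14,10),("R",20,75)):
    k=(q[:,2]>.03)&(q[:,2]<.05)&(abs(sy)<20)&(sx>lo)&(sx<hi)
    print(nm,k.sum(),"sy hist -16..16 by 2",np.histogram(sy[k],np.arange(-16,17,2))[0],"sx hist",np.histogram(sx[k],np.arange(np.floor(sx[k].min()),sx[k].max()+1,2))[0],np.floor(sx[k].min()))
go((.553,-.2357,.025),-1.7)
```

```text
L 77 sy hist -16..16 by 2 [ 0  0 15 38  4  2  2  0  1  1  1  2  2  2  1  3] sx hist [ 9  7  8 12  8 10  6  1  0  5  7  3] -48.0
cell 87 sy hist -16..16 by 2 [ 0  0 35 25  8  1  1  3  5  0  3  6  0  0  0  0] sx hist [34  9  9  9  8  8  6] -11.0
R 81 sy hist -16..16 by 2 [ 0  0 17 35  8  5  3  5  1  5  0  0  0  0  0  0] sx hist [22 11  9 13  8  8  7  1  0  0  0  0  0  0  2] 30.0
t 7.48 q6 -0.46 d_mm [-0.8  0.4 -0.7] turn [ 0.01  0.01 -0.12] or [ -0.    0.  179.9] F [-0.2 -0.9 -0.3] open 53.7
```

```bash
python3 -m creep '[[0,0,0,0,0,0,0.6],[0,0,0,0,0,0,0.6],[0,0,0,0,0,0,0.6],[0,0,0,0,0,0,0.6],[0,0,0,0,0,0,0.6]]'
python3 - <<'E'
from h import *
D=[vision.read_camera("side") for _ in range(6)]
p=D[0][0];C=cloud("side",np.median([x[1] for x in D],0))
q=C[280:430,280:480].reshape(-1,3);r=q[:,:2]*1000-[553,-235.7]
a=np.radians(-1.7);sx=r@[np.cos(a),np.sin(a)];sy=r@[-np.sin(a),np.cos(a)]
for nm,lo,hi in(("L",-45,-13),("cell",-13,10),("R",11,45)):
    k=(q[:,2]>.03)&(q[:,2]<.05)&(abs(sy)<20)&(sx>lo)&(sx<hi)
    f=k&(sy<-5)
    print(nm,k.sum(),"sy",np.histogram(sy[k],np.arange(-16,17,2))[0],"front sx pct",np.percentile(sx[f],[2,10,50,90,98]).round(1),"front sy med",np.median(sy[f&(abs(sx-np.median(sx[f]))<4)]).round(2))
go((.553,-.2357,.025),-1.7)
b=np.median([x[0] for x in D],0).astype(np.uint8)[300:390,310:430,::-1]
cv2.imwrite("pics/s5.png",cv2.resize(b,(800,600),interpolation=cv2.INTER_CUBIC))
E
```

```text
t: 7.9
tool_pos: [0.5537, -0.2361, 0.0255]
orientation: [-2.252, -2.19, 0.0]
force: [-1.0, 0.6, -0.6]
opening: 0.0373
L 80 sy [ 0  0 18 46  5  0  3  3  0  0  4  1  0  0  0  0] front sx pct [-34.4 -33.4 -27.2 -20.4 -19.7] front sy med -9.65
cell 89 sy [ 0  1 39 20  9  2  1  5  3  1  4  4  0  0  0  0] front sx pct [-10.6 -10.2  -4.8   1.3   3.3] front sy med -10.78
R 85 sy [ 0  0 14 46  7  2  6  1  3  5  0  1  0  0  0  0] front sx pct [17.5 18.3 24.1 30.4 32.2] front sy med -9.64
t 8.2 q6 -0.46 d_mm [-0.7  0.4 -0.5] turn [-0.    0.   -0.12] or [ -0.   -0.  179.9] F [-0.3  0.8  0.7] open 36.9
```

View pics/s5.png

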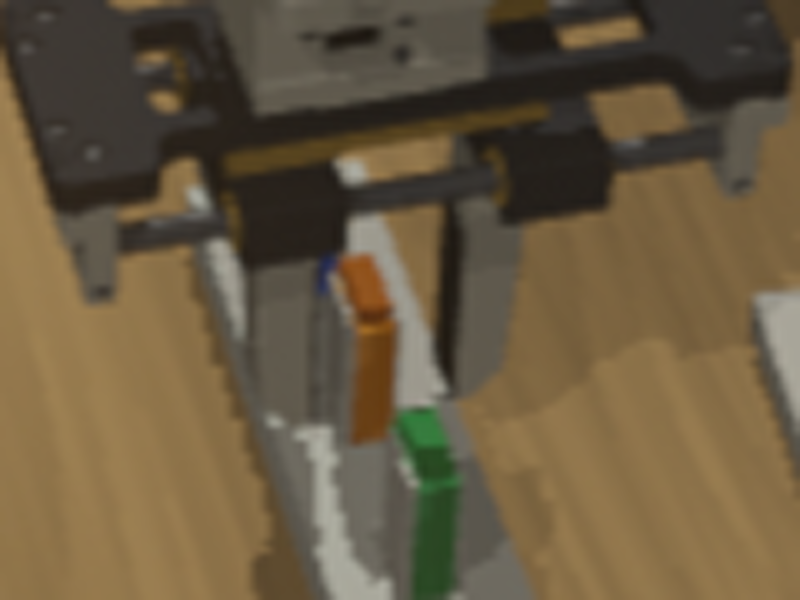

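Relative to the fingers, the cell sits about 2.5 mm towards -x and 3 mm towards +y, so I correct that and close.

```bash
python3 -m creep '[[-0.0024,0.0027,0,0,0,0,0.6],[0,0,0,0,0,0,0.75],[0,0,0,0,0,0,0.8],[0,0,0,0,0,0,0.8],[0,0,0,0,0,0,0.8]]'
python3 -m creep '[[0,0,0,0,0,0,0.9],[0,0,0,0,0,0,1],[0,0,0,0,0,0,1],[0,0,0,0,0,0,1],[0,0,0,0,0,0,1]]' 12;python3 -c "
from h import *
go((.553,-.2357,.025),-1.7)"
```

```text
t: 8.62
tool_pos: [0.5513, -0.2334, 0.0256]
orientation: [2.252, 2.191, 0.0]
force: [0.0, -0.9, 0.2]
opening: 0.0196
t: 9.03
tool_pos: [0.5513, -0.2334, 0.0255]
orientation: [2.252, 2.19, 0.0]
force: [0.4, 1.0, -0.3]
opening: 0.0139
t 9.03 q6 -0.46 d_mm [ 1.7 -2.3 -0.5] turn [ 0.    0.   -0.12] or [ -0.    0.  179.9] F [ 0.4  1.  -0.3] open 13.9
```

```bash
python3 -m creep '[[0,0,0,0,0,0,1],[0,0,0.006,0,0,0,1],[0,0,0.01,0,0,0,1],[0,0,0.012,0,0,0,1],[0,0,0.015,0,0,0,1],[0,0,0.017,0,0,0,1],[0,0,0,0,0,0,1],[0,0,0,0,0,0,1],[0,0,0,0,0,0,1],[0,0,0,0,0,0,1]]' 20
python3 -m creep '[[0,0,0.03,0,0,0,1],[0,0,0.03,0,0,0,1],[0,0,0.03,0,0,0,1],[0,0,0,0,0,0,1]]'
python3 -c "
from h import *
go((.552,.2163,.175),17.8)
D=[vision.read_camera('side') for _ in range(3)]
np.savez('pics/side2.npz',p=D[0][0],d=np.median([x[1] for x in D],0))
p=D[0][0]
cv2.imwrite('pics/s6.png',cv2.resize(p[200:410,270:550,::-1],(800,600),interpolation=cv2.INTER_CUBIC))"
```

```text
t: 9.87
tool_pos: [0.5506, -0.2331, 0.0845]
orientation: [-2.251, -2.189, 0.001]
force: [-0.2, -0.3, -0.7]
opening: 0.0139
t: 10.2
tool_pos: [0.554, -0.2348, 0.1819]
orientation: [2.246, 2.185, 0.004]
force: [1.5, -0.5, 0.7]
opening: 0.0139
t 10.2 q6 -0.46 d_mm [ -2.  451.1  -6.9] turn [ 0.15  0.46 19.38] or [   0.7   -0.2 -160.6] F [ 1.5 -0.5  0.7] open 13.9
```

View pics/s6.png

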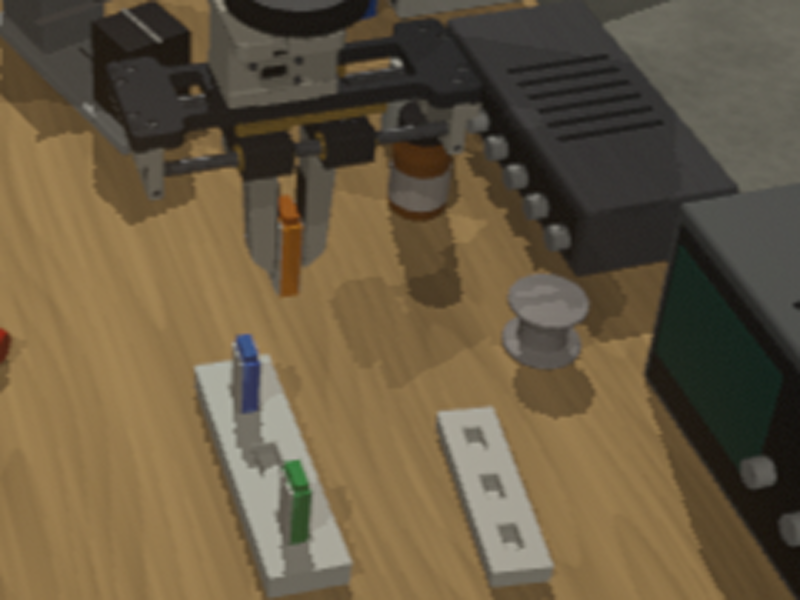

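```bash
python3 -m creep '[[0,0.02,0,0,0,0,1],[0,0.03,0,0,0,2,1],[0,0.038,0,0,0,2,1],[0,0.038,0,0,0,2,1],[0,0.038,0,0,0,2,1],[0,0.038,0,0,0,2,1],[0,0.038,0,0,0,2,1],[0,0.038,0,0,0,2,1],[0,0.038,0,0,0,2,1],[0,0.038,0,0,0,2,1]]'
python3 -m creep '[[0,0.038,0,0,0,1.4,1],[0,0.03,0,0,0,0,1],[0,0.02,0,0,0,0,1],[0,0.01,0,0,0,0,1],[0,0,0,0,0,0,1],[0,0,0,0,0,0,1],[0,0,0,0,0,0,1]]'
python3 -c "
from h import *
go((.551,.2180,.175),17.8)"
```

```text
t: 11.18
tool_pos: [0.5495, 0.1222, 0.1728]
orientation: [-1.878, -2.515, 0.004]
force: [0.5, -0.6, -1.0]
opening: 0.0141
t: 11.77
tool_pos: [0.5511, 0.2171, 0.1746]
orientation: [-1.852, -2.537, 0.003]
force: [0.1, 0.0, -0.6]
opening: 0.0136
t 11.77 q6 -0.02 d_mm [-0.1  0.9  0.4] turn [ 0.06 -0.08  0.04] or [-1.0e-01 -1.0e-01 -1.8e+02] F [ 0.1  0.  -0.6] open 13.6
```

```bash
python3 -m creep '[[0,0,-0.02,0,0,0,1],[0,0,-0.02,0,0,0,1],[0,0,-0.012,0,0,0,1],[0,0,0,0,0,0,1],[0,0,0,0,0,0,1]]'
python3 - <<'E'
from h import *
go((.551,.2180,.0555),17.8)
D=[vision.read_camera("side") for _ in range(4)]
p=D[0][0];C=cloud("side",np.median([x[1] for x in D],0))
T=np.load("pics/side0.npz")
cv2.imwrite("pics/s7.png",cv2.resize(p[110:260,230:430,::-1],(800,600),interpolation=cv2.INTER_CUBIC))
O=np.array([551.9,216.3]);a=np.radians(17.8);ex=np.array([np.cos(a),np.sin(a)]);ey=np.array([-np.sin(a),np.cos(a)])
q=C[100:270,230:430].reshape(-1,3);r=q[:,:2]*1000-O;sx=r@ex;sy=r@ey;z=q[:,2]
k=(z>.083)&(z<.092)&(sy<-30)&(sy>-100)&(abs(sx)<45);print("photocell top",k.sum(),rect(q[k]),"sx",np.percentile(sx[k],[2,98]),"sy",np.percentile(sy[k],[2,98]))
k=(z>.04)&(z<.075)&(sy<-75)&(sy>-105)&(abs(sx)<45);print("photocell front sx",np.percentile(sx[k],[1,99]),"sy",np.median(sy[k]))
h=cv2.cvtColor(p,cv2.COLOR_RGB2HSV)[100:270,230:430].reshape(-1,3)
k=(h[:,0]>4)&(h[:,0]<20)&(h[:,1]>150)&(z>.09)&(abs(sx)<25)&(abs(sy)<30)
for zl,zh in((.1,.125),(.125,.15),(.15,.17)):
    j=k&(z>zl)&(z<zh);print("amber",zl,j.sum(),"sx",np.percentile(sx[j],[2,50,98]).round(1) if j.sum() else 0,"sy",np.percentile(sy[j],[2,50,98]).round(1) if j.sum() else 0)
print("z range",z[k].min(),z[k].max())
j=k|False
j=(z>.105)&(z<.115)&(abs(sx)<25)&(abs(sy)<25);print("all z .105-.115 sx",np.percentile(sx[j],[2,50,98]),j.sum())
E
```

```text
t: 12.18
tool_pos: [0.5508, 0.2174, 0.1228]
orientation: [-1.852, -2.537, 0.003]
force: [0.3, -0.6, -0.5]
opening: 0.0139
t 12.18 q6 -0.02 d_mm [  0.2   0.6 -67.3] turn [ 0.04 -0.11  0.06] or [-2.000e-01 -1.000e-01 -1.799e+02] F [ 0.3 -0.6 -0.5] open 13.9
photocell top 393 (array([566.5, 157.8]), array([59.6, 58.2]), -70.43) sx [-32.32357264  24.79632109] sy [-87.21172485 -34.29654184]
photocell front sx [-33.33693859  23.8565548 ] sy -86.76153860847381
amber 0.1 30 sx [-5.3 -0.5  4.9] sy [-12.2  -9.9  -6.6]
amber 0.125 39 sx [-7.6 -2.9  1.9] sy [-12.9 -10.5  -8.2]
amber 0.15 39 sx [-7.3 -1.9  4. ] sy [-11.9  -6.9   5.8]
z range 0.10293278344563388 0.23743729508108025
all z .105-.115 sx [-9.14892025 -6.63563263  3.98448854] 35
```

View pics/s7.png

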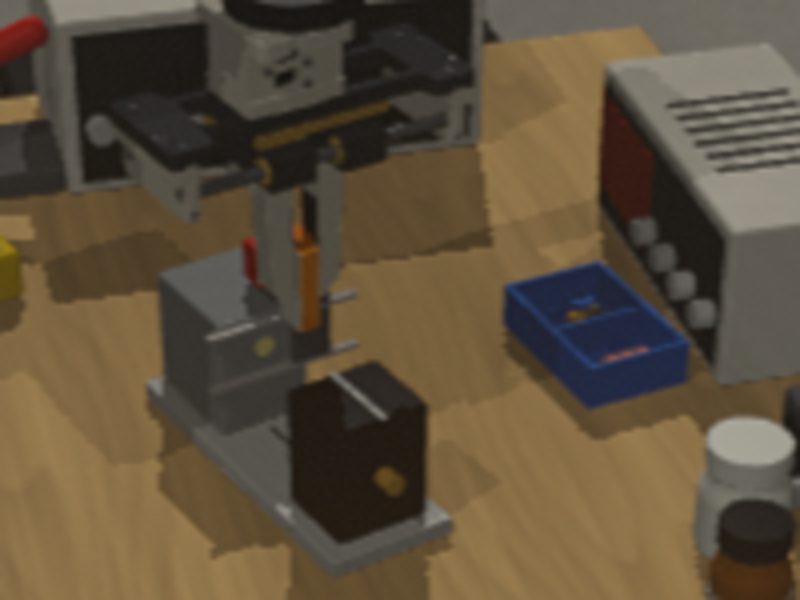

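```bash
python3 -m creep '[[-0.0014,-0.0005,0,0,0,0,1],[0,0,-0.008,0,0,0,1],[0,0,-0.01,0,0,0,1],[0,0,-0.012,0,0,0,1],[0,0,-0.012,0,0,0,1],[0,0,-0.011,0,0,0,1],[0,0,-0.009,0,0,0,1],[0,0,-0.005,0,0,0,1],[0,0,0,0,0,0,1],[0,0,0,0,0,0,1]]'
python3 - <<'E'
from h import *
go((.5496,.2175,.0555),17.8)
D=[vision.read_camera("side") for _ in range(4)]
p=D[0][0];C=cloud("side",np.median([x[1] for x in D],0))
tp=vision.read_camera("top")[0]
A=cv2.resize(p[130:250,250:410,::-1],(800,600),interpolation=cv2.INTER_CUBIC)
cv2.imwrite("pics/s8.png",A)
O=np.array([551.9,216.3]);a=np.radians(17.8);ex=np.array([np.cos(a),np.sin(a)]);ey=np.array([-np.sin(a),np.cos(a)])
q=C[100:270,230:430].reshape(-1,3);r=q[:,:2]*1000-O;sx=r@ex;sy=r@ey;z=q[:,2]
h=cv2.cvtColor(p,cv2.COLOR_RGB2HSV)[100:270,230:430].reshape(-1,3)
k=(h[:,0]>4)&(h[:,0]<20)&(h[:,1]>150)&(z>.03)&(z<.11)&(abs(sx)<25)&(abs(sy)<30)
print(k.sum(),"sx",np.percentile(sx[k],[2,50,98]),"sy",np.percentile(sy[k],[2,50,98]),"z",np.percentile(z[k],[1,99]))
k=(z>.083)&(z<.092)&(sy<-36)&(sy>-100)&(abs(sx)<45);print("pc sx",np.percentile(sx[k],[2,98]))
print(robot.read_state()["t"])
E
```

```text
t: 13.22
tool_pos: [0.5497, 0.218, 0.0562]
orientation: [-1.85, -2.538, 0.001]
force: [0.4, -0.7, -1.1]
opening: 0.0139
t 13.22 q6 -0.02 d_mm [-0.1 -0.5 -0.7] turn [ 0.01 -0.04 -0.02] or [1.0e-01 0.0e+00 1.8e+02] F [ 0.4 -0.7 -1.1] open 13.9
58 sx [-8.05585926 -2.86011476  2.84207186] sy [-11.36788064  -8.54893528   6.317792  ] z [0.0680729  0.09549566]
pc sx [-32.34376828  23.93387899]
13.4667
```

View pics/s8.png

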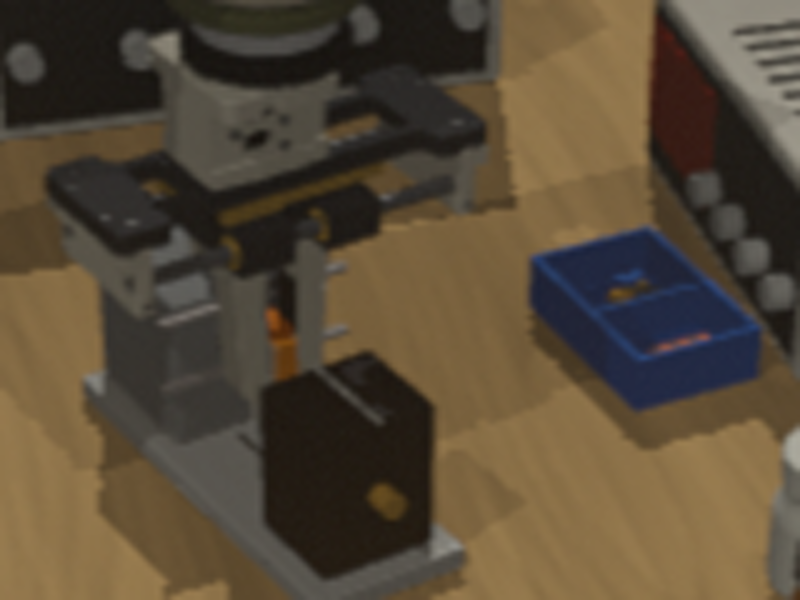

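```bash
python3 -m creep '[[-0.0008,-0.0003,0,0,0,0,1],[0,0,0,0,0,0,1],[0,0,0,0,0,0,1],[0,0,0,0,0,0,1],[0,0,0,0,0,0,1],[0,0,0,0,0,0,1]]'; python3 -c "
from h import *
go((.5488,.2172,.0555),17.8)
print(robot.close_job())"
```

```text
t: 13.97
tool_pos: [0.5491, 0.2178, 0.0565]
orientation: [1.851, 2.539, -0.0]
force: [-0.6, -0.5, -0.2]
opening: 0.0142
t 13.97 q6 -0.02 d_mm [-0.3 -0.6 -1. ] turn [ 0.   -0.   -0.02] or [  0.   0. 180.] F [-0.6 -0.5 -0.2] open 14.2
the job is handed in; nothing more can be done
None
```

The job is handed in at about 14 s, with the arm still holding the amber cell upright in the beam. No verdict is reported.

- **Shutter:** I gripped the red knob and dragged it 24 mm along +x until it came up against its stop at about 40 N. The knob now sits at +14.8 mm and the shutter's edge stands out to about 43 mm, as it should when open. It started about 6 mm open, assuming the knob's travel is centred on the stand.
- **Grasp:** I gripped the amber cell on its frosted faces. The jaw opening read 14 mm, no side force showed, and the lift out of the rack was clean.
- **Final pose:** The cell centre is at about 67 mm height and the tool is square and upright to within 0.1°. The cell's own tilt and yaw were not measured. The force on the tool is about zero, so nothing is touching.

**Cameras disagreed:** The two cameras differed by 2–3 mm. Sideways, the side view put the cell about 0.6 mm from the beam axis after the last nudge. The top view put it about 2.3 mm off the other way. I settled between the two, and both are inside the 4 mm limit.

**Not re-measured:** I did not measure the other cells and bystanders again at the end. They looked undisturbed in the later pictures.

I viewed 11 pictures, one over the budget.

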